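# Switch on the plate under the saucepan (press-and-turn safety knob)

### The job

Switch on the hotplate that the saucepan stands on: press that plate's knob in, turn it clockwise past the first notch to the second one, and let it spring back up fully there. Leave the other knob off, and do not disturb the saucepan, its lid or the other things on the counter.

Things in the scene. Friction and masses are not known exactly. Their poses are not given: they have to be found in the camera images.
- hob: fixed steel double hotplate, 480 wide (y, to its left), 326 mm deep (x, away from its front: -156 to 170), 90 high; origin under it on the counter. Dark plates 180 mm across at x 65, y +-125. Front fascia slopes 35 deg from horizontal, with black knobs at x -100, y +-130: left (+y) knob for left plate, right for right. Marks round each knob: bar = off, one dot = first notch, two dots = second (only roughly).
- plate_left (a point): centre of the top of the left (+y) plate, 102 mm above the counter
- plate_right (a point): centre of the top of the right (-y) plate, 102 mm above the counter
- knob_left_top (a point): top middle of the left knob's grip bar; turns and sinks with the knob. z: out along the knob's axis, 35 deg from vertical, leaning to the hotplate's front. x: along the bar (at off it points up the slope; pale pointer line at this end). Bar 64 long (x), 16 wide (y), 27 mm high, on a black disc 72 mm across whose face is 27 mm below this point. The disc's back is 14 mm off the fascia when up.
- knob_left (a joint): left knob's turn in rad: 0 = off, growing clockwise seen facing the knob, up to 2.9. Notches: off, first near 1.1, second near 2.2; the true centres of the last two lie up to 0.25 off either way, unseen, to be felt, and differ left and right. A notch leaves 0.08 of play each way. Turning friction 0.1 Nm. Popped up in a notch it cannot turn; let go between notches it stays down by itself.
- knob_left_press (a joint): how far the left knob is pressed in, m: 0 = fully up, 0.010 = at its stop; spring 4 N rising to 9 N. It turns only when pressed over 0.007. Let go between notches it stays at about 0.006 and still turns; over a notch it springs back to 0, unless squeezed or pushed down.
- knob_right_top (a point): top middle of the right knob's grip bar; turns and sinks with the knob. z: out along the knob's axis, 35 deg from vertical, leaning to the hotplate's front. x: along the bar (at off it points up the slope; pale pointer line at this end). Bar 64 long (x), 16 wide (y), 27 mm high, on a black disc 72 mm across whose face is 27 mm below this point. The disc's back is 14 mm off the fascia when up.
- knob_right (a joint): right knob's turn in rad: 0 = off, growing clockwise seen facing the knob, up to 2.9. Notches: off, first near 1.1, second near 2.2; the true centres of the last two lie up to 0.25 off either way, unseen, to be felt, and differ left and right. A notch leaves 0.08 of play each way. Turning friction 0.1 Nm. Popped up in a notch it cannot turn; let go between notches it stays down by itself.
- knob_right_press (a joint): how far the right knob is pressed in, m: 0 = fully up, 0.010 = at its stop; spring 4 N rising to 9 N. It turns only when pressed over 0.007. Let go between notches it stays at about 0.006 and still turns; over a notch it springs back to 0, unless squeezed or pushed down.
- saucepan: aluminium saucepan, 166 mm across, 85 mm high, with a black handle 135 mm long along its +x; origin under its centre; stands on one of the two plates, empty, 0.8 kg
- pan_lid: the pan's aluminium lid, 168 mm across, 42 mm high with a small knob, lying on the other plate; origin under its centre
- pepper_mill: dark wooden mill, 56 mm across, 152 mm high, standing left of the hotplate; origin under its centre
- mug: white mug, 80 mm across, 95 mm high, standing right of the hotplate; origin under its centre
- wooden_spoon: wooden spoon, 240 mm long, lying in front of the hotplate across it; origin at its middle
- wine_glass_a: wine glass, 76 mm across, 200 mm high, on the left; origin under its centre
- wine_glass_b: second wine glass like the first
- jar: glass jar with steel cap, 90 mm across, 130 mm high, near right; origin under its centre

How it is judged:
On the way, in this order (a step that is already met when the one before it is completed fails the run):
1. the knob of the saucepan's plate is pressed in while still at off (((horizontal distance between saucepan and plate_left below 0.06 m and value of joint knob_left_press above 0.006 m and value of joint knob_left below 0.35 rad) or (horizontal distance between saucepan and plate_right below 0.06 m and value of joint knob_right_press above 0.006 m and value of joint knob_right below 0.35 rad))), for 0.1 s.
2. it has been turned, pressed in, beyond the first notch (((horizontal distance between saucepan and plate_left below 0.06 m and value of joint knob_left_press above 0.004 m and value of joint knob_left above 1.45 rad) or (horizontal distance between saucepan and plate_right below 0.06 m and value of joint knob_right_press above 0.004 m and value of joint knob_right above 1.45 rad))), for 0.1 s.
At the end, for the whole second after the job is handed in: the knob of the plate under the saucepan has sprung up (less than 2 mm pressed) in the second notch (turned 1.8 to 2.65 rad), the other knob is up and at off (less than 0.2 rad), the saucepan still on its plate (within 60 mm of its centre) (((horizontal distance between saucepan and plate_left below 0.06 m and value of joint knob_left between 1.8 and 2.65 rad and value of joint each of knob_left_press, knob_right_press below 0.002 m and value of joint knob_right below 0.2 rad) or (horizontal distance between saucepan and plate_right below 0.06 m and value of joint knob_right between 1.8 and 2.65 rad and value of joint each of knob_right_press, knob_left_press below 0.002 m and value of joint knob_left below 0.2 rad))); the robot touches nothing.
It fails at once if the other plate's knob is turned on (beyond 0.3 rad) ((horizontal distance between saucepan and plate_left below 0.06 m and value of joint knob_right above 0.3 rad) or (horizontal distance between saucepan and plate_right below 0.06 m and value of joint knob_left above 0.3 rad)).
It fails at once if the saucepan or its lid is shifted by more than 30 mm (distance of any of saucepan, pan_lid from where it was at the start of the episode above 0.03 m).
It fails at once if a bystander is shifted by more than 40 mm (distance of any of pepper_mill, mug, wooden_spoon, wine_glass_a, wine_glass_b, jar from where it was at the start of the episode above 0.04 m).
It also fails if it takes over 51 s, if anything falls off the work surface, if the arm or the gripper's body presses on something with over 40 N, if the wrist force passes 120 N, or if a joint passes its speed limit or range.

### The arm

A 7-joint arm with a two-finger parallel gripper is mounted at the origin on the work surface. World frame = base frame: x ahead of the robot, y to its left, z up, the work surface at z = 0. Lengths are in m, angles in rad, forces in N, time in s.
With the tool pointing down it reaches from about 0.425 to 1.025 m from the base axis. Payload 3.6 kg.
Tool frame: the origin (TCP) lies midway between the tips of the shut fingers; the grasp point (between the pads) lies 19 mm behind it; z points along the fingers, y is the line along which they close (so a half turn about z gives the same grasp; the last joint's range is limited). The gripper opens to 85 mm and grips with 20 to 120 N. Pads are 22 mm wide; open, the fingers measure 114 mm over their backs; the gripper's body (76 mm by 85 mm) begins 54 mm behind the grasp point. The pads swing forward as they close: fully open they stand 13 mm farther back than shut.
Start: joints at [-1.194, 0.591, 0.048, 1.609, -0.033, 0.943, -0.034], TCP at [0.328, 0.646, 0.231] pointing down, gripper open.
Joint ranges: [-2.69, 2.69], [-0.47, 2.24], [-1.27, 1.36], [0.19, 2.51], [-1.53, 4.68], [0.08, 2.07], [-3.09, 3.09]. Speed limits (rad/s): [2.57, 2.57, 3.14, 3.14, 3.14, 3.14, 3.14].

### API

Orientations are given as a unit quaternion [w, x, y, z].
In Python, from workcell import ctrl, eyes, finder gives the robot as it stands.
- The arm moves only by the tool servo_tool, never from a script. Its argument "deltas" is a list of rows, each a list of 7 numbers: the shift along the world's x, y, z in mm, then the turn, a rotation vector about the world's x, y, z in degrees, then the closure, from 0 (fully open) to 1 (shut). In form: [[tx, ty, tz, ax, ay, az, grip], ...]. A call has 1 to 8 rows; each row is the pose to reach, as a shift and turn from the pose commanded when the call began; what a row does not reach only later rows make up. A row lasts 1/10 s, in which the tool goes at most 50 mm and 8.59 degrees, less where a joint would pass 70% of its speed; a pose out of reach is approached as far as the arm can. A call with a gripper value outside its range is refused whole. The fingers move at their own pace and stop on an object; "newtons" is the grip in N (left out, the last holds). Time passes only in rows, so rows that repeat a pose let the fingers close. It gives the time, the measured TCP pose, the force, the opening and the grip force at its end, in the units of the state.
- ctrl.state(): the state, without advancing time (a new reading comes with each control period).
- eyes.grab_frame(name): name is "scene" or "top" or "wrist"; returns the picture (420x560x3 uint8, red, green, blue); there is no depth.
- eyes.get_calibration(name): a dict with "mtx" (3x3 intrinsics, pixels), "position" and "attitude" of the camera in the world. Camera axes: x right, y down, z forward; pixel columns grow to the right and rows downward; lengths in m; the calibration is good to about 2 mm. A picture is of the moment at which its call begins: read the wrist's pose just before it. get_calibration takes no time and is no camera call; for the wrist camera it gives the pose at the moment of the call.
- ctrl.close_job(): hands the job in; it is judged then, once.
Trained networks look in the newest picture that a camera, given by its name, has taken for a name from the list of things; names that differ only in an ending like _2 or _b are one class to them, and where a whole thing is asked for, a point or a joint stands for the part that bears it (a point fixed in the world has none). Each returns a list of dicts, best first, with "confidence" (0 to 1); they miss things now and then, are a little off and sometimes report something else, mostly with a low value. They report only what shows in the picture. A call takes as long as a camera call.
- finder.recognise(query, camera): "at" ([column, row] in pixels, amid what is visible of it).
The state is a dict: "time": time; "joint_pos": joint angles; "qvel": joint speeds; "effort": joint torques, N m; "tcp_pos": TCP position; "ee_rot": TCP orientation; "contact_force": force on the tool from outside, world axes, zero at the start; "ft_torque": the same for the moment, N m; "grip_width": opening from 0.0 (shut) to 1.0 (fully open); "gripper_force": force on a finger pad.
Only numpy, scipy, OpenCV 4.12 (cv2) and the standard library are available. Lean on these libraries where they do the work, as an engineer would, in place of code of your own. Each camera call takes 0.05 s, during which the arm holds its last target. There are 200 camera calls.

## Working session

There is one attempt and no reset: what is moved stays moved. The work goes in short steps, Python scripts to look and compute and a tool call to move; the robot and the scene stay as the last step left them, time stands still between calls to the robot, and variables do not carry over. Pictures are saved under pics/ and viewed, at most 10 in all, crops included, and the job is handed in when it is done.

Besides the shell and the picture viewer there is one more tool, called after "Call:" by a JSON object that holds its "fn" and its "kwargs". servo_tool: Moves the arm, as the interface text tells. Its arguments: {"type":"object","properties":{"deltas":{"type":"array","items":{"type":"array","items":{"type":"number"}}},"newtons":{"type":"number"}},"required":["deltas"]}

```bash
mkdir -p pics; cat > h.py <<'E'
import numpy as np, cv2
from scipy.spatial.transform import Rotation as R
from workcell import ctrl, eyes, finder
def q2R(q): return R.from_quat([q[1],q[2],q[3],q[0]])
def calib(n):
    c=eyes.get_calibration(n); A=np.array(c["attitude"],float)
    return np.array(c["mtx"]),np.array(c["position"]),(A if A.shape==(3,3) else q2R(A).as_matrix())
def ray(n,px,z):
    K,p,A=calib(n); d=A@np.linalg.inv(K)@np.array([px[0],px[1],1.]); return p+d*(z-p[2])/d[2]
def proj(n,P):
    K,p,A=calib(n); v=K@(A.T@(np.array(P)-p)); return v[:2]/v[2]
def save(n,f):
    im=eyes.grab_frame(n); cv2.imwrite(f"pics/{f}.png",np.ascontiguousarray(im[:,:,::-1])); return im
E
python3 - <<'E'
from h import *
print(ctrl.state()); print(eyes.get_calibration("top"))
a=save("top","t0"); b=save("scene","s0")
for c in("top","scene"):
  for q in["hob","knob_left_top","saucepan","pan_lid","wooden_spoon"]:
    print(c,q,[(np.round(d["at"],1),round(d["confidence"],2)) for d in finder.recognise(q,c)[:3]])
E
```

```text
{'time': 0.0, 'joint_pos': array([-1.19449783,  0.59212723,  0.04830351,  1.60982869, -0.0333191 ,
        0.94272782, -0.03370277]), 'qvel': array([ 1.96622370e-04, -1.24524310e-03,  1.41725393e-04, -1.12115332e-04,
       -1.06635741e-03,  1.25420670e-04,  2.56064412e-05]), 'effort': array([ 7.27037332e-04, -5.48699141e+01,  1.54661268e+00, -1.98121297e+01,
        9.38684534e-03,  8.78010993e-03,  1.15368135e-05]), 'tcp_pos': array([0.32782493, 0.64570963, 0.23013282]), 'ee_rot': array([-2.09615059e-04,  2.32714059e-01,  9.72544529e-01, -1.12357644e-03]), 'contact_force': array([-0.51425365,  0.08048268, -0.15422778]), 'ft_torque': array([0.0495991 , 0.01136158, 0.01989585]), 'gripper_force': 0.0, 'grip_width': 1.0014858677523066}
{'mtx': array([[445.66729816,   0.        , 281.7713178 ],
       [  0.        , 445.66729816, 213.30946028],
       [  0.        ,   0.        ,   1.        ]]), 'position': array([ 0.38998089, -0.00166448,  1.6136388 ]), 'attitude': array([ 0.04225611, -0.70300905,  0.70900526, -0.03611433])}
top hob [(array([337.7, 180.8]), 0.7), (array([302.9, 204.2]), 0.67)]
top knob_left_top [(array([254., 216.]), 0.65)]
top saucepan [(array([274.6, 161. ]), 0.96)]
top pan_lid [(array([331.7, 232.2]), 0.74), (array([340.8, 179.7]), 0.62)]
top wooden_spoon [(array([388.8, 231.5]), 0.7), (array([285.5, 259.1]), 0.68), (array([254.9, 215.7]), 0.34)]
scene hob [(array([222.3, 240.3]), 0.98)]
scene knob_left_top [(array([298.6, 214.3]), 0.79)]
scene saucepan [(array([249.7, 234.5]), 0.87), (array([228.1, 241.6]), 0.41)]
scene pan_lid [(array([209.5, 191.3]), 0.85), (array([250.8, 175.7]), 0.44)]
scene wooden_spoon [(array([298.6, 190.7]), 0.7)]
```

View pics/t0.png

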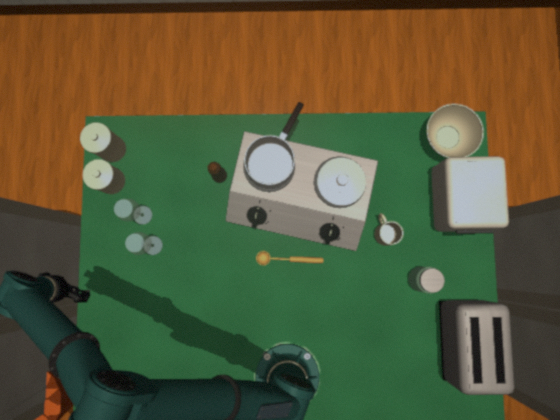

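View pics/s0.png

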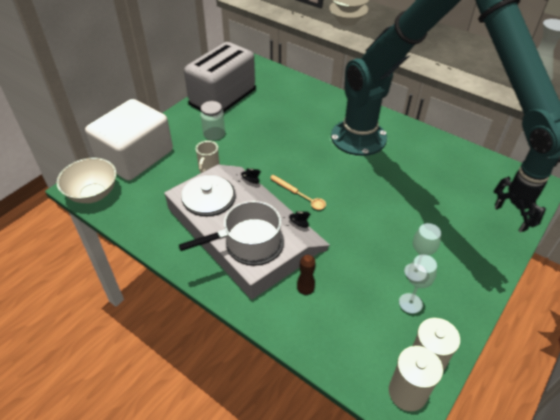

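The saucepan is on the left plate, so the knob to turn is the left one: about (257,215) in the top view and (299,218) in the scene view. The right knob is at (330,232) in the top view. The spoon lies in front of the hob at (290,259).

```bash
python3 - <<'E'
from h import *
def tri(a,b):
    M=np.zeros((3,3));v=np.zeros(3);L=[]
    for n,px in(("top",a),("scene",b)):
        K,p,A=calib(n);d=A@np.linalg.inv(K)@np.array([*px,1.]);d/=np.linalg.norm(d);Q=np.eye(3)-np.outer(d,d);M+=Q;v+=Q@p;L.append((p,Q))
    X=np.linalg.solve(M,v);return X,[np.linalg.norm(Q@(X-p)) for p,Q in L]
print(tri((257,215),(299,218)),tri((330,232),(251,175)))
for z in(.07,.09,.1): print(z,ray("top",(257,215),z),ray("top",(330,232),z))
b=[ray("top",p,.09) for p in((245,133),(377,158))];print(b)
f=[ray("top",p,.02) for p in((227,222),(358,248))];print(f)
for l in(b,f): d=l[0]-l[1];print(np.degrees(np.arctan2(-d[0],d[1])), np.linalg.norm(d))
print("lid top",ray("top",(342,180),.144),"pan rim",ray("top",(270,162),.187))
im=cv2.imread("pics/t0.png")[185:275,220:360];cv2.imwrite("pics/c0.png",cv2.resize(im,None,fx=5,fy=5,interpolation=cv2.INTER_CUBIC))
E
```

```text
(array([0.55456836, 0.0992495 , 0.07699144]), [np.float64(0.0026609656684989194), np.float64(0.0026609656684989675)]) (array([ 0.49280112, -0.15198791,  0.07707205]), [np.float64(0.0034347782259708214), np.float64(0.0034347782259708786)])
0.07 [0.55676841 0.09746377 0.07      ] [ 0.49524346 -0.15554384  0.07      ]
0.09 [0.55460744 0.09617942 0.09      ] [ 0.49387963 -0.15355012  0.09      ]
0.1 [0.55352696 0.09553725 0.1       ] [ 0.49319772 -0.15255325  0.1       ]
[array([0.8447296 , 0.13782789, 0.09      ]), array([ 0.75043814, -0.3221555 ,  0.09      ])]
[array([0.53783269, 0.20860675, 0.02      ]), array([ 0.44073075, -0.25901694,  0.02      ])]
-11.5845117342724 0.4695482943464206
-11.730746441497715 0.47759889555279234
lid top [ 0.66386124 -0.19169997  0.144     ] pan rim [0.71771848 0.0471821  0.187     ]
```

View pics/c0.png

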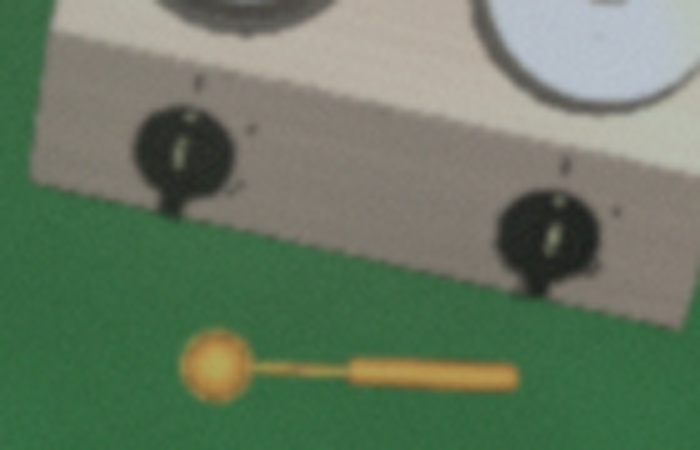

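The crop shows the left knob disc centre at about (257,215.4) in the full image, with its bar leaning forward, and the off mark up the slope. Next I'll work out the hover pose.

```bash
cat >> h.py <<'E'
def target(psi):
    t=np.radians(35);xh=np.array([np.cos(psi),np.sin(psi),0]);yh=np.array([-np.sin(psi),np.cos(psi),0])
    n=-np.sin(t)*xh+np.cos(t)*np.array([0,0,1.]);z=-n
    return R.from_matrix(np.c_[np.cross(yh,z),yh,z]),n
E
python3 - <<'E'
from h import *
T,n=target(np.radians(-12)); s=ctrl.state(); R0=q2R(s["ee_rot"])
rv=(T*R0.inv()).as_rotvec(degrees=True); print("rotvec",rv,np.linalg.norm(rv)); 
top=np.array([.553,.097,.077])+.027*n; h=top+.11*n
print("top",top,"n",n,"hover",h,"delta",(h-s["tcp_pos"])*1000)
for p in((124,209),(136,243),(143,215),(152,246)): print(ray("top",p,0),ray("top",p,.2))
E
```

```text
rotvec [-11.68801447 -33.09045887  14.44871209] 37.951988506856054
top [0.53785185 0.10021984 0.09911711] n [-0.56104242  0.11925325  0.81915204] hover [0.47613719 0.11333769 0.18922383] delta [ 147.91298171 -533.10170535  -42.08211801]
[0.59078003 0.5888278  0.        ] [0.56589229 0.51564013 0.2       ]
[0.46612047 0.54126944 0.        ] [0.45668347 0.47397632 0.2       ]
[0.56806775 0.51851877 0.        ] [0.54599504 0.45404545 0.2       ]
[0.45477285 0.48281428 0.        ] [0.44674231 0.4227663  0.2       ]
```

Call:
{"fn": "servo_tool", "kwargs": {"deltas": [[0, 0, 50, 0, 0, 0, 0], [0, 0, 100, 0, 0, 0, 0], [0, -20, 150, 0, 0, 0, 0], [0, -70, 170, 0, 0, 0, 0], [0, -120, 170, 0, 0, 0, 0], [10, -170, 170, 0, 0, 0, 0], [20, -220, 170, 0, 0, 0, 0], [30, -270, 170, 0, 0, 0, 0]]}}

```text
time: 1.4
tcp_pos: [0.3565, 0.3831, 0.4017]
ee_rot: [0.0, 0.233, 0.973, 0.0]
contact_force: [0.8, -0.2, -0.0]
grip_width: 0.995
gripper_force: 0.0
```

Call:
{"fn": "servo_tool", "kwargs": {"deltas": [[15, -50, 0, -2, -6, 2.5, 0], [30, -100, 0, -4, -12, 5, 0], [45, -150, 0, -6, -18, 8, 0], [65, -200, 0, -8, -24, 10, 0], [90, -240, -20, -10, -29, 12, 0], [118, -263, -60, -11.7, -33, 14.4, 0], [118, -263, -110, -11.7, -33, 14.4, 0], [118, -263, -140, -11.7, -33, 14.4, 0]]}}

```text
time: 2.2
tcp_pos: [0.4743, 0.12, 0.2669]
ee_rot: [0.299, 0.102, 0.948, -0.032]
contact_force: [1.2, 0.5, 0.2]
grip_width: 0.999
gripper_force: 0.0
```

```bash
python3 - <<'E'
from h import *
s=ctrl.state();print(s); T,n=target(np.radians(-12))
print("err rot",(T*q2R(s["ee_rot"]).inv()).as_rotvec(degrees=True))
im=save("wrist","w0")
print([(d["at"],d["confidence"]) for d in finder.recognise("knob_left_top","wrist")[:3]])
print(proj("wrist",[.538,.100,.099]),eyes.get_calibration("wrist"))
E
```

```text
{'time': 2.2, 'joint_pos': array([-0.8606871 ,  0.14255895,  0.27641102,  2.44390297,  1.29876793,
        0.40552188, -0.4254953 ]), 'qvel': array([-0.04136749,  0.70905806,  0.18834458,  0.35921193,  2.00214482,
       -0.59940568, -2.18385564]), 'effort': array([  0.48247542, -26.11822307,   0.78391638, -13.86312425,
        -0.75892098,   0.98959845,   1.50323957]), 'tcp_pos': array([0.47428217, 0.11997729, 0.26693541]), 'ee_rot': array([ 0.29884152,  0.1019547 ,  0.94828906, -0.03235497]), 'contact_force': array([1.22123576, 0.45288445, 0.23960161]), 'ft_torque': array([0.11538533, 0.43544576, 0.04442043]), 'gripper_force': 0.0, 'grip_width': 0.9993231311343468}
err rot [ 0.02094554 -0.01900077  0.28081008]
[([277.9, 135.4], 0.76)]
[276.02257205 142.21142811] {'mtx': array([[367.0358943 ,   0.        , 281.78650815],
       [  0.        , 367.0358943 , 209.22655514],
       [  0.        ,   0.        ,   1.        ]]), 'position': array([0.3403144 , 0.1491962 , 0.34478579]), 'attitude': array([0.33063609, 0.70361264, 0.57135962, 0.2629776 ])}
```

View pics/w0.png

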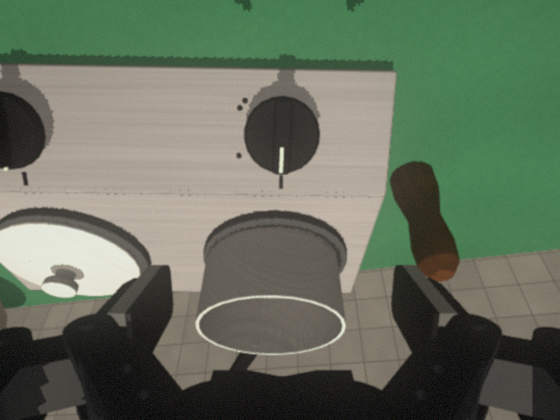

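The wrist view shows the left knob with its disc centred at about (282,135), and its bar upright and aligned with the tool. I'll correct the position, move closer and triangulate.

```bash
python3 - <<'E'
from h import *
T,n=target(np.radians(-12)); top=np.array([.538,.1,.099])
K,p,A=calib("wrist");d=A@np.linalg.inv(K)@np.array([282,135,1.]);face=top-.027*n
X=p+d*(n@(face-p))/(n@d);print("face",X,"top",X+.027*n)
d=A@np.linalg.inv(K)@np.array([282,137,1.]);Y=p+d*(n@(top-p))/(n@d);print("top by bar",Y)
s=ctrl.state();print(s["joint_pos"],s["tcp_pos"],"delta to 70 above",((X+.097*n)-s["tcp_pos"])*1000)
E
```

```text
face [0.55064195 0.10234959 0.07435558] top [0.53549381 0.10556943 0.09647269]
top by bar [0.53552958 0.10573587 0.09647296]
[-0.86224613  0.1462827   0.27477569  2.44405687  1.29159566  0.40870981
 -0.41651826] [0.47313762 0.12015959 0.26510682] delta to 70 above [  23.08321548   -6.24243432 -111.29348784]
```

Call:
{"fn": "servo_tool", "kwargs": {"deltas": [[5, -1, -25, 0, 0, 0, 0], [11, -3, -55, 0, 0, 0, 0], [17, -5, -85, 0, 0, 0, 0], [22, -6, -107, 0, 0, 0, 0], [22, -6, -107, 0, 0, 0, 0]]}}

```text
time: 2.8
tcp_pos: [0.4985, 0.1163, 0.1602]
ee_rot: [0.299, 0.1, 0.948, -0.033]
contact_force: [-0.8, -1.6, 0.8]
grip_width: 1.0
gripper_force: 0.0
```

```bash
python3 - <<'E'
from h import *
T,n=target(np.radians(-12)); s=ctrl.state()
print(s["joint_pos"],s["tcp_pos"],s["contact_force"],(T*q2R(s["ee_rot"]).inv()).as_rotvec(degrees=True))
im=save("wrist","w1"); print(proj("wrist",[.5355,.1056,.0965]),proj("wrist",[.5506,.1023,.0743]))
E
```

```text
[-0.65543115  0.4189446   0.11346156  2.50128334  2.11312052  0.43409316
 -1.27116446] [0.49847284 0.11630482 0.16016368] [-0.81197423 -1.58937076  0.8468238 ] [ 0.19604551 -0.02549745  0.07736696]
[278.08532062 210.20821405] [278.43359533 199.62667503]
```

View pics/w1.png

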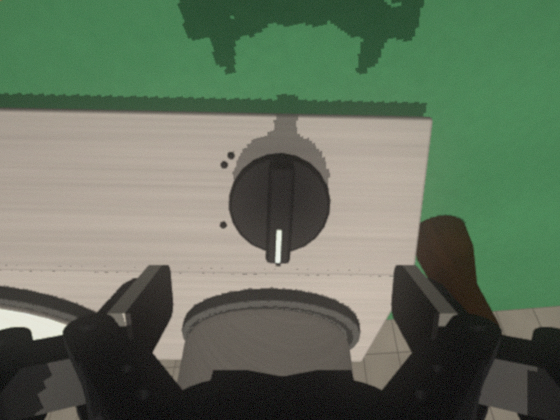

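The disc centre is at about (280,202) and the bar's middle at about (280,213). Both are within 2 px of the prediction, so I'll descend along the knob's axis.

Call:
{"fn": "servo_tool", "kwargs": {"deltas": [[10, -2, -14, 0, 0, 0, 0], [20, -5, -30, 0, 0, 0, 0], [30, -7, -46, 0, 0, 0, 0], [30, -7, -46, 0, 0, 0, 0], [30, -7, -46, 0, 0, 0, 0]]}}

```text
time: 3.35
tcp_pos: [0.5281, 0.1096, 0.1181]
ee_rot: [0.302, 0.1, 0.948, -0.032]
contact_force: [0.7, 0.2, 0.0]
grip_width: 1.001
gripper_force: 0.0
```

```bash
python3 - <<'E'
from h import *
T,n=target(np.radians(-12)); s=ctrl.state()
print(s["joint_pos"],s["tcp_pos"],s["contact_force"],(T*q2R(s["ee_rot"]).inv()).as_rotvec(degrees=True),abs(s["qvel"]).max())
top=np.array([.5365,.1065,.0972]);D=(top-.021*n-s["tcp_pos"])*1000;print(D)
im=save("wrist","w2"); print(proj("wrist",top),proj("wrist",top-.027*n),proj("wrist",top-.027*n+.036*T.as_matrix()[:,1]))
E
```

```text
[-0.53128189  0.53768056  0.02667543  2.47372234  2.29024643  0.5141064
 -1.41629344] [0.52813462 0.10958842 0.11810924] [0.72149595 0.21909199 0.03531744] [0.07372954 0.29512398 0.11066336] 0.02176565199956326
[ 20.14726646  -5.59274302 -38.11143029]
[278.98611637 243.10943493] [279.33023855 225.63857492] [344.82493823 225.5904521 ]
```

View pics/w2.png

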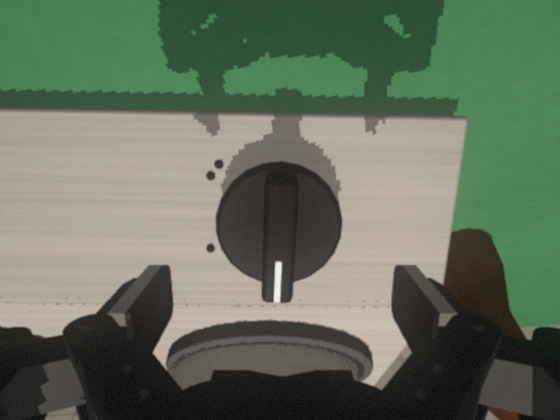

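```bash
python3 - <<'E'
from h import *
from scipy.optimize import least_squares
T,n=target(np.radians(-12)); M=T.as_matrix();up=-M[:,0];y=M[:,1]
if up@np.array([0,0,1])<0: up=-up
K,p,A=calib("wrist");K1,A1=K,A
# w1 camera: same offset, tcp moved
s=ctrl.state(); p1=p+np.array([.49847,.1163,.16016])-s["tcp_pos"]
p0=None
def pr(P,p): v=K@(A.T@(P-p));return v[:2]/v[2]
def res(X):
    f=X-.027*n;r=[]
    for q,l,rr,c,b0,b1 in((p,217,341,222,173,302),(p1,230,329,202,163,265)):
        th=np.linspace(0,2*np.pi,60);E=np.array([pr(f+.036*(np.cos(t)*y+np.sin(t)*up),q) for t in th])
        e=[pr(X-.032*up,q),pr(X+.032*up,q)]
        r+=[E[:,0].min()-l,E[:,0].max()-rr,e[0][1]-b0,e[1][1]-b1,(E[:,1].min()+E[:,1].max())/2-c]
    return r
o=least_squares(res,[.5365,.1065,.0972]);print(o.x,np.round(o.fun,1),np.round(res(np.array([.5365,.1065,.0972])),1))
print("D",(o.x-.021*n-s["tcp_pos"])*1000,"depth change mm",(o.x-[.5365,.1065,.0972])@n*1000)
E
```

```text
[0.53961621 0.1057866  0.09446167] [-1.9  2.4  4.8 -1.3  0.3 -2.5  1.8 -0.3 -4.1 -1. ] [-3.2  3.8  4.1  1.   0.7 -3.3  2.7 -1.1 -3.  -1.1]
D [ 23.64528463  -6.41028317 -40.76990741] depth change mm -4.076505463454765
```

Call:
{"fn": "servo_tool", "kwargs": {"deltas": [[6, -2, -10, 0, 0, 0, 0], [12, -3, -21, 0, 0, 0, 0], [18, -5, -32, 0, 0, 0, 0], [23, -6, -40, 0, 0, 0, 0], [23, -6, -40, 0, 0, 0, 0]]}}

```text
time: 3.9
tcp_pos: [0.5508, 0.1025, 0.0741]
ee_rot: [0.299, 0.101, 0.948, -0.033]
contact_force: [-0.1, -0.6, -0.9]
grip_width: 1.002
gripper_force: 0.0
```

Call:
{"fn": "servo_tool", "kwargs": {"deltas": [[0, 0, 0, 0, 0, 0, 0.4], [0, 0, 0, 0, 0, 0, 1], [0, 0, 0, 0, 0, 0, 1], [0, 0, 0, 0, 0, 0, 1], [0, 0, 0, 0, 0, 0, 1], [0, 0, 0, 0, 0, 0, 1]], "newtons": 40}}

```text
time: 4.5
tcp_pos: [0.5503, 0.1031, 0.0762]
ee_rot: [0.3, 0.101, 0.948, -0.032]
contact_force: [-1.5, -0.1, 4.0]
grip_width: 0.177
gripper_force: 40.1
```

```bash
python3 - <<'E'
from h import *
T,n=target(np.radians(-12)); s=ctrl.state()
print(s["joint_pos"],s["tcp_pos"],s["contact_force"],s["ft_torque"],s["grip_width"]*85,s["gripper_force"],abs(s["qvel"]).max(),"Fn",s["contact_force"]@n)
E
```

```text
[-0.45092558  0.64532233 -0.02400688  2.4439523   2.39305352  0.58338199
 -1.48965256] [0.55026171 0.10314583 0.07623496] [-1.45099774 -0.0747773   4.04220039] [ 0.06882331  0.41297434 -0.15574036] 15.068007361283126 40.05120813846588 0.0013643376288668295 Fn 4.116330548742899
```

Call:
{"fn": "servo_tool", "kwargs": {"deltas": [[3, -0.6, -4, 0, 0, 0, 1], [6, -1.2, -8.5, 0, 0, 0, 1], [6, -1.2, -8.5, 0, 0, 0, 1], [6, -1.2, -8.5, 0, 0, 0, 1]]}}

```text
time: 4.9
tcp_pos: [0.5559, 0.1016, 0.068]
ee_rot: [0.3, 0.101, 0.948, -0.032]
contact_force: [-4.5, 1.0, 9.0]
grip_width: 0.18
gripper_force: 40.4
```

```bash
cat >> h.py <<'E'
def rep():
    T,n=target(np.radians(-12)); s=ctrl.state()
    d=(s["tcp_pos"]-np.array([.55026,.10315,.07624]))*1000
    rot=(q2R(s["ee_rot"])*T.inv()).as_rotvec()
    lat=d-(d@n)*n
    print("t",s["time"],"press",round(-d@n,2),"lat",lat.round(1),"turn",round(-rot@n,3),"F",s["contact_force"].round(1),"Fn",round(s["contact_force"]@n,1),"Tn",round(s["ft_torque"]@n,3),"w",round(s["grip_width"]*85,1),"gf",round(s["gripper_force"],1),"j",s["joint_pos"].round(2),"offaxis",np.linalg.norm(rot-(rot@n)*n).round(3))
E
python3 -c "from h import *;rep()"
```

```text
t 4.9 press 10.1 lat [-0.  -0.3  0. ] turn 0.002 F [-4.5  1.   9. ] Fn 10.1 Tn -0.223 w 15.3 gf 40.4 j [-0.44  0.67 -0.03  2.43  2.41  0.59 -1.5 ] offaxis 0.004
```

Call:
{"fn": "servo_tool", "kwargs": {"deltas": [[0.3, 0, -0.5, 2.2, -0.5, -3.3, 1], [0.3, 0, -0.5, 5.6, -1.2, -8.2, 1], [0.3, 0, -0.5, 9, -1.9, -13.1, 1], [0.3, 0, -0.5, 12.3, -2.6, -18, 1], [0.3, 0, -0.5, 15.7, -3.3, -22.9, 1], [0.3, 0, -0.5, 19.1, -4, -27.8, 1], [0.3, 0, -0.5, 22.4, -4.8, -32.8, 1], [0.3, 0, -0.5, 22.4, -4.8, -32.8, 1]]}}

```text
time: 5.7
tcp_pos: [0.5567, 0.1031, 0.0683]
ee_rot: [0.293, 0.419, 0.856, 0.073]
contact_force: [-6.1, 2.0, 12.4]
grip_width: 0.178
gripper_force: 40.8
```

```bash
python3 -c "from h import *;rep()"
```

```text
t 5.7 press 10.16 lat [0.8 1.2 0.4] turn 0.7 F [-6.1  2.  12.4] Fn 13.9 Tn -0.129 w 15.1 gf 40.8 j [-0.29  0.67 -0.23  2.43  2.27  0.67 -2.03] offaxis 0.004
```

Call:
{"fn": "servo_tool", "kwargs": {"deltas": [[0, 0, 0, 3.4, -0.7, -4.9, 1], [0, 0, 0, 7.3, -1.5, -10.6, 1], [0, 0, 0, 11.2, -2.4, -16.4, 1], [0, 0, 0, 15.1, -3.2, -22.1, 1], [0, 0, 0, 19.1, -4, -27.8, 1], [0, 0, 0, 23, -4.9, -33.6, 1], [0, 0, 0, 26.9, -5.7, -39.3, 1], [0, 0, 0, 30.9, -6.5, -45, 1]]}}

```text
time: 6.5
tcp_pos: [0.5586, 0.1036, 0.0695]
ee_rot: [0.226, 0.767, 0.566, 0.202]
contact_force: [-3.3, 2.3, 14.5]
grip_width: 0.178
gripper_force: 40.6
```

```bash
python3 -c "from h import *;rep()"
```

```text
t 6.5 press 10.15 lat [2.7 1.6 1.6] turn 1.661 F [-3.3  2.3 14.5] Fn 14.0 Tn 0.167 w 15.1 gf 40.6 j [-0.09  0.71 -0.49  2.41  2.15  0.8  -2.82] offaxis 0.006
```

Call:
{"fn": "servo_tool", "kwargs": {"deltas": [[0, 0, 0, 0, 0, 0, 1], [0, 0, 0, 0, 0, 0, 0], [0, 0, 0, 0, 0, 0, 0], [0, 0, 0, 0, 0, 0, 0], [-8, 2, 12, 0, 0, 0, 0], [-17, 4, 25, 0, 0, 0, 0], [-25, 5, 37, 0, 0, 0, 0], [-25, 5, 37, 0, 0, 0, 0]]}}

```text
time: 7.3
tcp_pos: [0.5312, 0.1071, 0.1047]
ee_rot: [0.225, 0.767, 0.567, 0.198]
contact_force: [0.5, 0.4, -0.3]
grip_width: 1.001
gripper_force: 0.0
```

```bash
python3 -c "
from h import *;rep();save('wrist','w3')"
```

```text
t 7.3 press -34.47 lat [ 0.3 -0.1  0.2] turn 1.658 F [ 0.5  0.4 -0.3] Fn -0.4 Tn -0.017 w 85.1 gf 0.0 j [-0.12  0.61 -0.5   2.45  2.06  0.75 -2.78] offaxis 0.002
```

View pics/w3.png

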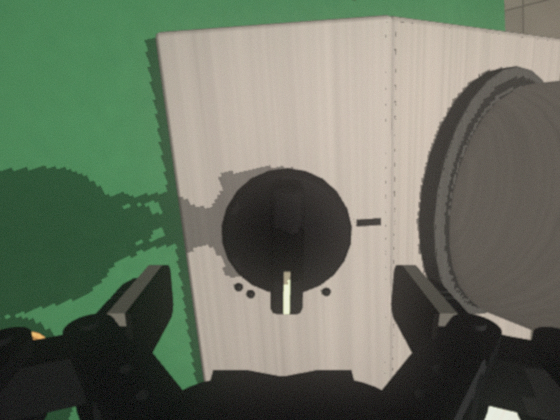

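The knob stayed down and turned with the tool: the pointer is at (287,290), between the one-dot mark (326,292) and the two-dot mark (244,290). j7 is near its limit, so I'll flip the hand by 180° and regrasp.

Call:
{"fn": "servo_tool", "kwargs": {"deltas": [[0, 0, 0, -4.2, 0.9, 6.1, 0], [0, 0, 0, -8.4, 1.8, 12.3, 0], [0, 0, 0, -12.6, 2.7, 18.4, 0], [0, 0, 0, -16.8, 3.6, 24.6, 0], [0, 0, 0, -21, 4.5, 30.7, 0], [0, 0, 0, -25.2, 5.4, 36.9, 0], [0, 0, 0, -29.5, 6.3, 43, 0], [0, 0, 0, -33.7, 7.2, 49.1, 0]]}}

```text
time: 8.15
tcp_pos: [0.5322, 0.1067, 0.1029]
ee_rot: [0.295, 0.379, 0.875, 0.057]
contact_force: [-0.0, -0.6, -0.3]
grip_width: 1.002
gripper_force: 0.0
```

Call:
{"fn": "servo_tool", "kwargs": {"deltas": [[0, 0, 0, -4.2, 0.9, 6.1, 0], [0, 0, 0, -8.4, 1.8, 12.3, 0], [0, 0, 0, -12.6, 2.7, 18.4, 0], [0, 0, 0, -16.8, 3.6, 24.6, 0], [0, 0, 0, -21, 4.5, 30.7, 0], [0, 0, 0, -25.2, 5.4, 36.9, 0], [0, 0, 0, -29.5, 6.3, 43, 0], [0, 0, 0, -33.7, 7.2, 49.1, 0]]}}

```text
time: 8.95
tcp_pos: [0.5322, 0.1068, 0.103]
ee_rot: [0.286, -0.109, 0.947, -0.099]
contact_force: [0.0, 0.6, -0.2]
grip_width: 0.998
gripper_force: 0.0
```

Call:
{"fn": "servo_tool", "kwargs": {"deltas": [[0, 0, 0, -4.2, 0.9, 6.1, 0], [0, 0, 0, -8.4, 1.8, 12.3, 0], [0, 0, 0, -12.6, 2.7, 18.4, 0], [0, 0, 0, -16.8, 3.6, 24.6, 0], [0, 0, 0, -21, 4.5, 30.7, 0], [0, 0, 0, -25.2, 5.4, 36.9, 0], [0, 0, 0, -33.7, 7.2, 49.1, 0], [0, 0, 0, -33.7, 7.2, 49.1, 0]]}}

```text
time: 9.75
tcp_pos: [0.5323, 0.1069, 0.1031]
ee_rot: [0.2, -0.568, 0.765, -0.228]
contact_force: [-0.5, 1.4, 0.4]
grip_width: 1.003
gripper_force: 0.0
```

```bash
python3 - <<'E'
from h import *
rep();T,n=target(np.radians(-12));s=ctrl.state()
G=R.from_rotvec(-n*1.658)*T*R.from_euler('z',np.pi)
print((G*q2R(s["ee_rot"]).inv()).as_rotvec(degrees=True))
E
```

```text
t 9.75 press -32.55 lat [ 0.3 -0.2  0.2] turn -1.488 F [-0.5  1.4  0.4] Fn 0.8 Tn -0.006 w 85.3 gf 0.0 j [-0.73  0.61  0.31  2.48  2.63  0.46 -0.28] offaxis 0.006
[ 0.25693387  0.26545676 -0.18286382]
```

Call:
{"fn": "servo_tool", "kwargs": {"deltas": [[6, -1, -7.5, 0, 0, 0, 0], [12, -2, -15, 0, 0, 0, 0], [18.4, -2.7, -23, 0, 0, 0, 0], [18.4, -2.7, -23, 0, 0, 0, 0.4], [18.4, -2.7, -23, 0, 0, 0, 1], [18.4, -2.7, -23, 0, 0, 0, 1], [18.4, -2.7, -23, 0, 0, 0, 1], [18.4, -2.7, -23, 0, 0, 0, 1]], "newtons": 25}}

```text
time: 10.55
tcp_pos: [0.5503, 0.1044, 0.0813]
ee_rot: [0.202, -0.566, 0.766, -0.227]
contact_force: [-0.3, 0.1, 1.6]
grip_width: 0.174
gripper_force: 30.1
```

```bash
python3 -c "from h import *;rep()"
```

```text
t 10.55 press -4.29 lat [2.4 0.7 1.6] turn -1.482 F [-0.3  0.1  1.6] Fn 1.5 Tn -0.115 w 14.8 gf 30.1 j [-0.67  0.66  0.27  2.45  2.66  0.49 -0.31] offaxis 0.007
```

Call:
{"fn": "servo_tool", "kwargs": {"deltas": [[0, 0, 0, 2.5, -0.5, -3.7, 1], [0, 0, 0, 5.1, -1.1, -7.5, 1], [0, 0, 0, 7.7, -1.6, -11.2, 1], [0, 0, 0, 7.7, -1.6, -11.2, 1]]}}

```text
time: 10.95
tcp_pos: [0.5504, 0.1043, 0.0815]
ee_rot: [0.227, -0.47, 0.829, -0.202]
contact_force: [-0.6, 0.4, 4.3]
grip_width: 0.18
gripper_force: 30.3
```

```bash
python3 -c "from h import *;rep()"
```

```text
t 10.95 press -4.37 lat [2.6 0.6 1.7] turn -1.242 F [-0.6  0.4  4.3] Fn 3.9 Tn -0.103 w 15.3 gf 30.3 j [-0.62  0.65  0.2   2.45  2.58  0.51 -0.46] offaxis 0.007
```

Call:
{"fn": "servo_tool", "kwargs": {"deltas": [[0, 0, 0, 0, 0, 0, 0.65], [0, 0, 0, 0, 0, 0, 0.65], [0, 0, 0, 0, 0, 0, 0.65], [0, 0, 0, 0, 0, 0, 1], [0, 0, 0, 0, 0, 0, 1], [0, 0, 0, 0, 0, 0, 1]]}}

```text
time: 11.55
tcp_pos: [0.5504, 0.1041, 0.0811]
ee_rot: [0.227, -0.471, 0.829, -0.202]
contact_force: [0.9, -0.4, 3.1]
grip_width: 0.178
gripper_force: 28.7
```

Call:
{"fn": "servo_tool", "kwargs": {"deltas": [[0, 0, 0, 1.9, -0.4, -2.9, 1], [0, 0, 0, 3.9, -0.8, -5.7, 1], [0, 0, 0, 3.9, -0.8, -5.7, 1]]}}

```text
time: 11.85
tcp_pos: [0.5504, 0.1043, 0.0815]
ee_rot: [0.238, -0.419, 0.856, -0.188]
contact_force: [-1.6, 0.2, 7.2]
grip_width: 0.176
gripper_force: 29.3
```

```bash
python3 -c "from h import *;rep()"
```

```text
t 11.85 press -4.33 lat [2.6 0.6 1.7] turn -1.12 F [-1.6  0.2  7.2] Fn 6.8 Tn 0.004 w 14.9 gf 29.3 j [-0.6   0.65  0.17  2.45  2.55  0.51 -0.55] offaxis 0.006
```

Call:
{"fn": "servo_tool", "kwargs": {"deltas": [[0, 0, 0, 0, 0, 0, 0.65], [0, 0, 0, 0, 0, 0, 0.65], [0, 0, 0, 0, 0, 0, 0.65], [0, 0, 0, 0, 0, 0, 1], [0, 0, 0, 0, 0, 0, 1], [0, 0, 0, 0, 0, 0, 1]]}}

```text
time: 12.45
tcp_pos: [0.5503, 0.1038, 0.0811]
ee_rot: [0.238, -0.419, 0.856, -0.188]
contact_force: [-0.9, -1.6, 4.1]
grip_width: 0.18
gripper_force: 28.5
```

```bash
python3 -c "from h import *;rep()"
```

```text
t 12.45 press -4.06 lat [2.3 0.2 1.5] turn -1.121 F [-0.9 -1.6  4.1] Fn 3.7 Tn -0.038 w 15.3 gf 28.5 j [-0.6   0.65  0.17  2.45  2.55  0.51 -0.55] offaxis 0.006
```

Call:
{"fn": "servo_tool", "kwargs": {"deltas": [[0, 0, 0, 1.9, -0.4, -2.9, 1], [0, 0, 0, 3.9, -0.8, -5.7, 1], [0, 0, 0, 3.9, -0.8, -5.7, 1]]}}

```text
time: 12.75
tcp_pos: [0.5505, 0.104, 0.0812]
ee_rot: [0.248, -0.368, 0.879, -0.173]
contact_force: [-1.3, -1.7, 5.1]
grip_width: 0.18
gripper_force: 37.0
```

```bash
python3 -c "from h import *;rep()"
```

```text
t 12.75 press -4.09 lat [2.5 0.3 1.7] turn -1.004 F [-1.3 -1.7  5.1] Fn 4.7 Tn 0.888 w 15.3 gf 37.0 j [-0.57  0.64  0.14  2.45  2.51  0.52 -0.62] offaxis 0.005
```

The torque jumped to 0.89 Nm, so the knob has popped up and locked at about 2.02 rad. I'll release it, back off and check.

Call:
{"fn": "servo_tool", "kwargs": {"deltas": [[0, 0, 0, -3.9, 0.8, 5.7, 1], [0, 0, 0, -3.9, 0.8, 5.7, 0], [0, 0, 0, -3.9, 0.8, 5.7, 0], [0, 0, 0, -3.9, 0.8, 5.7, 0], [-8, 2, 12, -3.9, 0.8, 5.7, 0], [-22, 5, 33, -3.9, 0.8, 5.7, 0], [-37, 8, 55, -3.9, 0.8, 5.7, 0], [-50, 10, 76, -3.9, 0.8, 5.7, 0]]}}

```text
time: 13.55
tcp_pos: [0.4993, 0.1149, 0.157]
ee_rot: [0.236, -0.42, 0.856, -0.187]
contact_force: [0.2, -0.7, 1.1]
grip_width: 0.999
gripper_force: 0.0
```

Call:
{"fn": "servo_tool", "kwargs": {"deltas": [[0, 0, 20, 0, 0, 0, 0], [0, 0, 40, 0, 0, 0, 0], [0, 0, 40, 0, 0, 0, 0]]}}

```text
time: 13.85
tcp_pos: [0.5013, 0.1154, 0.199]
ee_rot: [0.239, -0.419, 0.856, -0.187]
contact_force: [-0.1, 1.4, -0.1]
grip_width: 1.001
gripper_force: 0.0
```

```bash
python3 - <<'E'
from h import *
rep();save("wrist","w4")
im=save("top","t4");a=cv2.imread("pics/t0.png");b=cv2.imread("pics/t4.png")
print([(q,finder.recognise(q,"top")[0]["at"]) for q in("saucepan","pan_lid")])
E
```

```text
t 13.85 press -129.47 lat [23.7 -3.2 16.7] turn -1.119 F [-0.1  1.4 -0.1] Fn 0.1 Tn 0.03 w 85.1 gf 0.0 j [-0.9   0.35  0.43  2.48  2.04  0.29 -0.04] offaxis 0.007
[('saucepan', [275.5, 162.1]), ('pan_lid', [330.0, 233.3])]
```

View pics/w4.png

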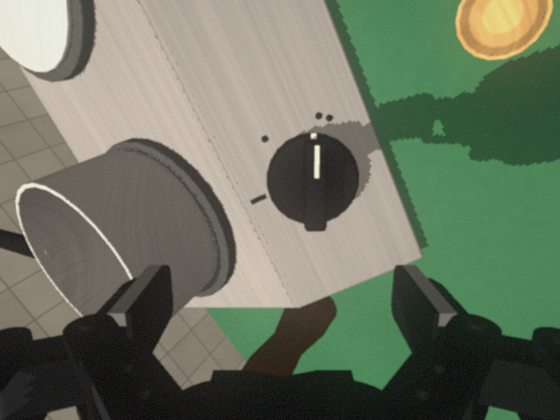

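The pointer (317,150) now faces the two-dot mark (324,117). The gripper is clear of everything and the pan hasn't moved.

```bash
python3 -c "
from h import *
print(ctrl.close_job())"
```

```text
the job is handed in; nothing more can be done
None
```

The left knob, for the saucepan's plate, was pressed in, turned past the first notch and released at about 2.02 rad, where a torque test found it locked in the second notch; I then handed in the job, but no verdict came back.

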